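# Raise the splash board of the rinse tub and start the pump

## Robot

A 7-joint arm with a two-finger parallel gripper is mounted at the origin on the work surface. World frame = base frame: x ahead of the robot, y to its left, z up, the work surface at z = 0. Lengths are in m, angles in rad, forces in N, time in s.
With the tool pointing down it reaches from about 0.425 to 0.875 m from the base axis. Payload 9.9 kg.
Tool frame: the origin (TCP) lies midway between the tips of the shut fingers; the grasp point (between the pads) lies 19 mm behind it; z points along the fingers, y is the line along which they close (so a half turn about z gives the same grasp; the last joint's range is limited). The gripper opens to 85 mm and grips with 20 to 120 N. Pads are 22 mm wide; open, the fingers measure 114 mm over their backs; the gripper's body (76 mm by 85 mm) begins 54 mm behind the grasp point. The pads swing forward as they close: fully open they stand 13 mm farther back than shut.
Start: joints at [-1.186, 0.576, 0.025, 1.437, -0.015, 1.129, -0.057], TCP at [0.305, 0.602, 0.201] pointing down, gripper open.
Joint ranges: [-2.76, 2.76], [-0.34, 2.15], [-1.52, 1.57], [0.19, 2.46], [-1.09, 4.23], [0.17, 1.99], [-2.82, 2.82]. Speed limits (rad/s): [2.22, 2.22, 3.01, 3.01, 3.14, 3.14, 3.14].

## Interface

Orientations are given as a unit quaternion [x, y, z, w].
In Python, from workcell import bot gives the robot as it stands. The module is installed in compiled form; this text tells all that it offers.
- The arm moves only by the tool jog_arm, never from a script. Its argument "increments" is one flat list of numbers, 6 for each row, row after row: the shift along the world's x, y, z in units of 30 cm (1.0 is 30 cm), then the turn, a rotation vector about the world's x, y, z in units of 90 degrees (1.0 is 90 degrees). A call has 1 to 5 rows; each row shifts and turns the commanded pose from where the row before left it; what a row does not reach is not made up. A row lasts 1/12 s, in which the tool goes at most 41.7 mm and 7.16 degrees, less where a joint would pass 70% of its speed; a pose out of reach is approached as far as the arm can. A call with a number of a shift or a turn outside -1 to 1 is refused whole. A call with a gripper value outside its range is refused whole. "gripper" is the opening, from 0 (shut) to 1 (fully open), set as the call begins (left out, the last holds). The fingers move at their own pace and stop on an object; the grip force is fixed at half the most. Time passes only in rows, so rows that do not move let the fingers close. It gives the time, the measured TCP pose, the force, the opening and the grip force at its end, in the units of the state.
- bot.read_state(): the state, without advancing time (a new reading comes with each control period).
- bot.camera(name): name is "scene" or "top" or "wrist"; returns a dict with "color" (384x512x3 uint8, red, green, blue), "K" (3x3 intrinsics, pixels), "D" ([k1, k2, p1, p2, k3] as OpenCV has them; the pictures are not rectified), "rvec" (rotation vector, rad) and "tvec" (3), from world to camera coordinates, as OpenCV has them. Camera axes: x right, y down, z forward; pixel columns grow to the right and rows downward; lengths in m; the calibration is good to about 2 mm. A picture is of the moment at which its call begins. There is no depth.
- bot.hand_in(): hands the job in; it is judged then, once.
The state is a dict: "clock": time; "joint_positions": joint angles; "qd": joint speeds; "tau": joint torques, N m; "tool_pos": TCP position; "ee_rot": TCP orientation; "force": force on the tool from outside, world axes, zero at the start; "torque": the same for the moment, N m; "finger_gap": finger opening in m; "grasp_force": force on a finger pad.
Only numpy, scipy, OpenCV 4.12 (cv2) and the standard library are available. Lean on these libraries where they do the work, as an engineer would, in place of code of your own. Each camera call takes 0.05 s, during which the arm holds its last target. There are 200 camera calls.

## Task

Get the rinse tub ready to use: push the leaning splash board up by its yellow underside, past its balance point, so that it stays standing on its own; then press the green pump button fully down and let go. Ease the board up rather than flinging it, do not pinch it between the fingers, do not press the pump before the board is up, and leave the chainring, cup, bottle and wrench where they are.

Things in the scene. Friction and masses are not known exactly. Their poses are not given: they have to be found in the camera images.
- tub: Black open rinse tub fixed to the bench, 240 (x) x 260 (y) x 110 mm high, walls and floor 8 mm; origin at the centre of its underside, z up. The splash board is hinged along its -y side and leans outwards, away from the tub. A grey hose stands at its +y side, up to 230 mm high.
- board (a joint): Angle of the splash board, rad. 0 = start, leaning outwards, free edge 45 degrees above hinge level; grows as it rises; 0.785 = vertical; 1.01 = upper stop, leaning back over the tub. Damped and counterweighted: let go below the balance point (0.35 to 0.60, it varies) it falls back to 0, beyond it it falls on to the upper stop. Raising it slowly takes under 3 N at the free edge.
- board_hinge (a point): Middle of the hinge line of the splash board, 125 mm above the bench, 142 mm to the -y side of the tub's centre; it stays put as the board moves. The hinge line runs along the tub's x axis.
- board_edge (a point): Middle of the free edge of the splash board on its yellow underside; moves with it. The board is a flat panel 200 mm wide (along the hinge), 14 mm thick, free edge 170 mm from the hinge line; at rest this edge is about 240 mm above the bench with open space outside and below it; at most 295 mm while rising. Two red 52 mm counterweight discs sit at its ends, below the hinge.
- under_face: The yellow lower layer (7 mm) of the splash board, the face to push: outward and downward looking at rest. Origin on the hinge line; its own -y axis points along the board to the free edge, z is normal to the board, towards the blue face.
- top_face: The blue upper layer (7 mm) of the splash board, looking up and towards the tub. Same frame as under_face. Touching it and the yellow face with the fingers at the same time counts as a pinch.
- pump (a joint): Travel of the green pump push button in m: 0 = up, 0.006 = fully down; a spring returns it; about 5 N for full travel.
- pump_top (a point): Centre of the top of the green pump button, a disc 36 mm across in a black housing on top of a grey control box (80 x 70 x 50 mm) fixed to the bench; pressed straight down.
- chainring: Steel bicycle chainring, 124 mm across, 6 mm thick, lying in the tub; origin at the centre of its underside. To be left alone.
- degreaser: Blue bottle with white cap, 60 mm across, 170 mm high, standing on the bench; origin at the centre of its foot. To be left alone.
- cup: Orange open cup, 64 mm across, 60 mm high, standing on the bench below the splash board; origin at the centre of its foot. To be left alone.
- wrench: Wrench 160 mm long lying on the bench; origin about its middle, on its underside, x along it. To be left alone.
There are look-alikes about, which are no part of the job. What is meant by the part that bears pump is not purple, and is the smaller of those in its own colour.

How it is judged:
By the outcome, as a careful person would: the job done as asked, in the order asked, and still so for the second after the job is handed in, with the robot touching nothing.
It also fails if it takes over 48 s, if anything falls off the work surface, if the arm or the gripper's body presses on something with over 40 N, if the wrist force passes 120 N, or if a joint passes its speed limit or range.

## Working session

There is one attempt and no reset: what is moved stays moved. The work goes in short steps, Python scripts to look and compute and a tool call to move; the robot and the scene stay as the last step left them, time stands still between calls to the robot, and variables do not carry over. Pictures are saved under pics/ and viewed, at most 10 in all, crops included, and the job is handed in when it is done.

Besides the shell and the picture viewer there is one more tool, called after ">>>" as name(argument=value, ...) on one line, values as JSON. jog_arm: Moves the arm, as the interface text tells. Shifts and turns lie within -1 to 1; 1 stands for 30 cm of shift or 90 degrees of turn. Its arguments: {"type":"object","properties":{"increments":{"type":"array","items":{"type":"number","minimum":-1,"maximum":1}},"gripper":{"type":"number"}},"required":["increments"]}

```bash
mkdir -p pics; python3 - <<'E'
from workcell import bot
import cv2,numpy as np
for n in("scene","top"):
    c=bot.camera(n); cv2.imwrite(f"pics/{n}0.png",cv2.resize(c["color"][:,:,::-1],(800,600)))
    np.savez(f"{n}0.npz",**c)
s=bot.read_state();print(s)
E
```

```text
{'clock': 0.1, 'joint_positions': array([-1.18582819,  0.57641776,  0.02484178,  1.43782934, -0.01500532,
        1.12899191, -0.05651041]), 'qd': array([-0.00039015, -0.00014032, -0.00043645, -0.00255116,  0.00025458,
       -0.00196758, -0.0002474 ]), 'tau': array([ 6.42001221e-03, -7.67303252e+01,  2.25816965e+00, -2.86603403e+01,
        1.58313982e-02,  8.70584365e-03,  1.31238517e-05]), 'tool_pos': array([0.30474459, 0.60178856, 0.20044726]), 'ee_rot': array([ 2.32232005e-01,  9.72660147e-01, -7.17913377e-04, -1.37513676e-04]), 'force': array([0.13710409, 0.04839944, 0.09815534]), 'torque': array([-2.16791911e-02, -3.47556807e-03, -8.81752023e-06]), 'grasp_force': 0.0, 'finger_gap': 0.08556910675855797}
```

View pics/scene0.png

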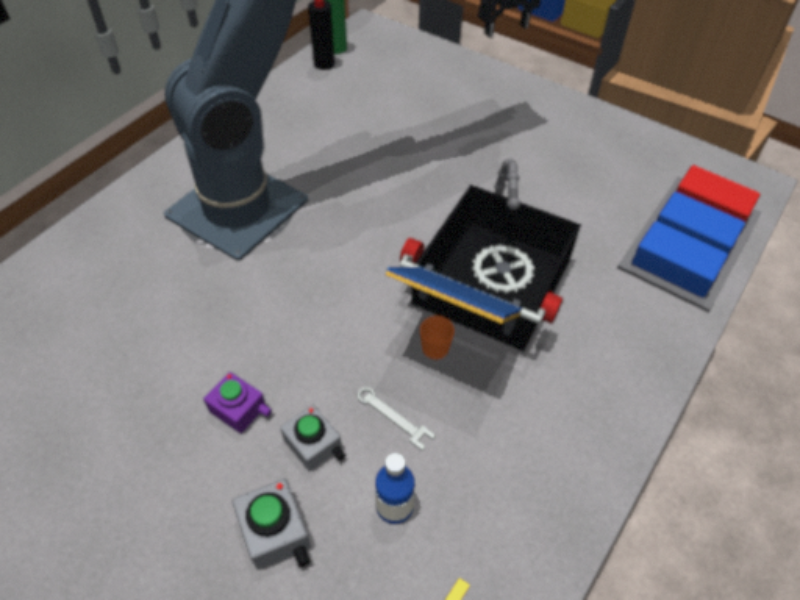

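View pics/top0.png

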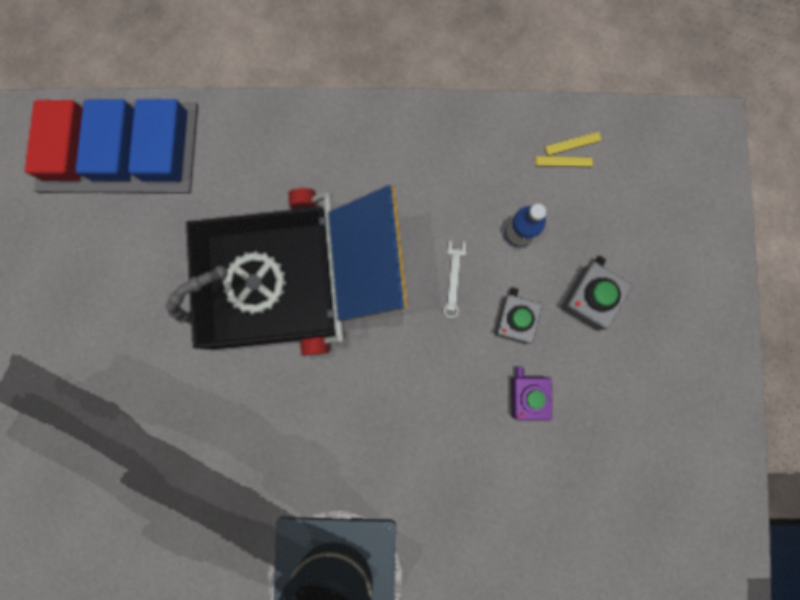

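Scene view: the leaning board's hinge is towards the small buttons. The small grey pump has its button at about (310,430) in scene and (521,318) in top; the other two are the big grey box and the purple box. The board's free edge runs from (388,272) to (510,318) in scene and from (392,187) to (406,307) in top.

```bash
cat > h.py <<'E'
import numpy as np,cv2
C={n:dict(np.load(f"{n}0.npz")) for n in("scene","top")}
def ray(n,p,s=0.64):
    c=C[n];q=cv2.undistortPoints(np.array([[p]],float)*s,c["K"],c["D"]).ravel()
    R=cv2.Rodrigues(c["rvec"])[0];o=-R.T@c["tvec"].ravel();d=R.T@np.r_[q,1];return o,d/np.linalg.norm(d)
def tri(a,b):
    A=np.zeros((3,3));v=np.zeros(3);rs=[ray("scene",a),ray("top",b)]
    for o,d in rs:
        P=np.eye(3)-np.outer(d,d);A+=P;v+=P@o
    x=np.linalg.solve(A,v);return x.round(4),round(max(np.linalg.norm((np.eye(3)-np.outer(d,d))@(x-o)) for o,d in rs),4)
def onz(n,p,z):
    o,d=ray(n,p);return (o+d*(z-o[2])/d[2]).round(4)
def proj(n,X):
    c=C[n];return (cv2.projectPoints(np.array([X],float),c["rvec"],c["tvec"],c["K"],c["D"])[0].ravel()/0.64).round(0)
E
python3 - <<'E'
from h import *
def blob(n,p,r=25):  # green centroid, native px refined
    im=C[n]["color"].astype(int);u,v=(np.array(p)*.64).astype(int)
    m=np.zeros(im.shape[:2],bool);m[v-r:v+r,u-r:u+r]=1
    m&=(im[...,1]>im[...,0]+25)&(im[...,1]>im[...,2]+25)
    ys,xs=np.nonzero(m);return (xs.mean()+.5)/.64-.5,(ys.mean()+.5)/.64-.5
a,b=blob("scene",(310,430),14),blob("top",(521,318),14)
print("pump",a,b,tri(a,b))
print("edge -",tri((388,271),(406,307)),"edge +",tri((518,319),(392,187)))
print("hinge near",tri((403,262),(340,340)),"far",tri((541,316),(327,196)))
print("edge z.24 top",onz("top",(406,307),.24),onz("top",(392,187),.24))
for p in [(188,222),(193,348),(334,334),(322,205)]: print("tub z.11",onz("top",p,.11))
print("cap",tri((395,462),(538,212)),"wrench",onz("top",(451,312),0),onz("top",(457,243),0))
print("hose top",tri((510,166),(219,272)))
print("red",tri((411,250),(314,346)),tri((551,306),(302,198)))
print("cup",onz("scene",(434,350),0))
print(proj("top",[.305,.602,.2]),proj("scene",[.305,.602,.2]),proj("top",[0,0,0]))
E
```

```text
pump (np.float64(308.3399621212121), np.float64(425.7357954545455)) (np.float64(521.921875), np.float64(317.625)) (array([ 0.5072, -0.3472,  0.065 ]), np.float64(0.0004))
edge - (array([ 0.5066, -0.1278,  0.2434]), np.float64(0.0023)) edge + (array([ 0.7116, -0.0947,  0.2379]), np.float64(0.0127))
hinge near (array([ 0.4566, -0.0116,  0.1259]), np.float64(0.0014)) far (array([0.7201, 0.0223, 0.1298]), np.float64(0.003))
edge z.24 top [ 0.5052 -0.1292  0.24  ] [ 0.7004 -0.1026  0.24  ]
tub z.11 [0.6702 0.2838 0.11  ]
tub z.11 [0.4355 0.2575 0.11  ]
tub z.11 [0.4667 0.0007 0.11  ]
tub z.11 [0.7063 0.0321 0.11  ]
cap (array([ 0.6853, -0.3556,  0.1657]), np.float64(0.0014)) wrench [ 0.521  -0.2183  0.    ] [ 0.6628 -0.2292  0.    ]
hose top (array([0.5533, 0.1614, 0.2796]), np.float64(0.0053))
red (array([0.444 , 0.036 , 0.1086]), np.float64(0.0005)) (array([0.7206, 0.0713, 0.1079]), np.float64(0.0009))
cup [ 0.5686 -0.0637  0.    ]
[-31. 419.] [504.  49.] [334. 579.]
```

>>> jog_arm(increments=[0.03, -0.07, 0.1, 0, 0, -0.077, 0.03, -0.07, 0.1, 0, 0, -0.077, 0.03, -0.07, 0.1, 0, 0, -0.077, 0.03, -0.07, 0.1, 0, 0, -0.077, 0.03, -0.07, 0.1, 0, 0, -0.077], gripper=0)

```text
clock: 0.52
tool_pos: [0.3501, 0.4958, 0.3523]
ee_rot: [0.514, 0.858, -0.0, -0.0]
force: [-0.6, 0.2, 0.0]
finger_gap: 0.0254
grasp_force: 0.0
```

>>> jog_arm(increments=[0.05, -0.12, 0, 0, 0, -0.077, 0.05, -0.12, 0, 0, 0, -0.077, 0.05, -0.12, 0, 0, 0, -0.077, 0.05, -0.12, 0, 0, 0, 0, 0.05, -0.12, 0, 0, 0, 0])

```text
clock: 0.93
tool_pos: [0.4251, 0.3153, 0.351]
ee_rot: [0.658, 0.753, -0.0, -0.0]
force: [0.7, 0.4, 0.2]
finger_gap: -0.0001
grasp_force: 0.0
```

>>> jog_arm(increments=[0.05, -0.12, 0, 0, 0, 0, 0.05, -0.12, 0, 0, 0, 0, 0.05, -0.12, 0, 0, 0, 0, 0.05, -0.12, 0, 0, 0, 0, 0.05, -0.12, 0, 0, 0, 0])

```text
clock: 1.35
tool_pos: [0.5001, 0.1353, 0.3511]
ee_rot: [0.658, 0.753, -0.0, -0.0]
force: [1.4, 0.6, 0.6]
finger_gap: -0.0001
grasp_force: 0.0
```

>>> jog_arm(increments=[0.05, -0.12, 0, 0, 0, 0, 0.05, -0.12, 0, 0, 0, 0, 0.05, -0.12, 0, 0, 0, 0, 0.05, -0.12, 0, 0, 0, 0, 0.05, -0.12, 0, 0, 0, 0])

```text
clock: 1.77
tool_pos: [0.5752, -0.0445, 0.351]
ee_rot: [0.658, 0.753, -0.0, -0.0]
force: [0.8, 0.5, 0.2]
finger_gap: -0.0003
grasp_force: 0.0
```

>>> jog_arm(increments=[0.03, -0.117, 0, 0, 0, 0, 0.03, -0.117, 0, 0, 0, 0, 0.03, -0.117, 0, 0, 0, 0, 0.03, -0.117, 0, 0, 0, 0, 0, 0, -0.05, 0, 0, 0])

```text
clock: 2.18
tool_pos: [0.6108, -0.1926, 0.3376]
ee_rot: [0.661, 0.75, -0.002, 0.003]
force: [-1.2, 0.3, 0.4]
finger_gap: 0.0003
grasp_force: 0.0
```

>>> jog_arm(increments=[0, 0, -0.1, 0, 0, 0, 0, 0, -0.1, 0, 0, 0, 0, 0, -0.1, 0, 0, 0, 0, 0, -0.1, 0, 0, 0, 0, 0, 0, 0, 0, 0])

```text
clock: 2.6
tool_pos: [0.6079, -0.1815, 0.2102]
ee_rot: [0.658, 0.753, -0.002, -0.004]
force: [-0.1, 0.8, -0.5]
finger_gap: -0.0
grasp_force: 0.0
```

```bash
python3 - <<'E'
from workcell import bot
import cv2
c=bot.camera("scene");cv2.imwrite("pics/s1.png",cv2.resize(c["color"][120:312,180:436,::-1],(768,576)))
print(bot.read_state()["tool_pos"])
E
```

```text
[ 0.60919104 -0.18218818  0.21347175]
```

View pics/s1.png

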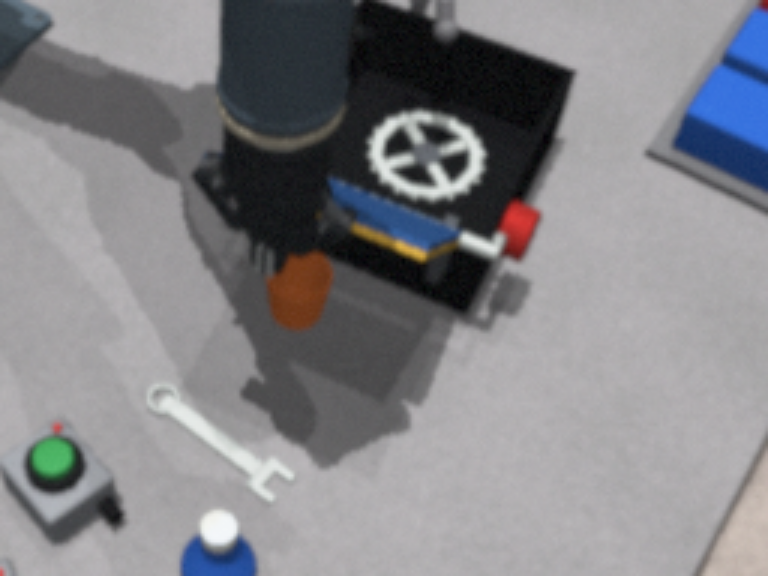

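The closed fingers at (265,255) stand just outside the board's yellow edge, which runs from about (355,230) to (430,255). The cup is clear below. Now pushing inwards.

>>> jog_arm(increments=[-0.0035, 0.027, 0, 0, 0, 0, -0.0035, 0.027, 0, 0, 0, 0, -0.0035, 0.027, 0, 0, 0, 0, -0.0035, 0.027, 0, 0, 0, 0, -0.0035, 0.027, 0, 0, 0, 0])

```text
clock: 3.07
tool_pos: [0.6061, -0.1414, 0.2173]
ee_rot: [0.658, 0.753, 0.001, 0.001]
force: [0.3, -0.1, -0.1]
finger_gap: 0.0005
grasp_force: 0.0
```

>>> jog_arm(increments=[-0.0027, 0.02, 0.012, 0, 0, 0, -0.0027, 0.02, 0.014, 0, 0, 0, -0.0027, 0.02, 0.014, 0, 0, 0, -0.0027, 0.02, 0.014, 0, 0, 0, -0.0027, 0.02, 0.014, 0, 0, 0])

```text
clock: 3.48
tool_pos: [0.6017, -0.1123, 0.2372]
ee_rot: [0.658, 0.753, 0.0, 0.0]
force: [0.1, 0.3, -0.3]
finger_gap: 0.0
grasp_force: 0.0
```

>>> jog_arm(increments=[-0.0027, 0.02, 0.014, 0, 0, 0, -0.0027, 0.02, 0.014, 0, 0, 0, -0.0027, 0.02, 0.014, 0, 0, 0, -0.0027, 0.02, 0.014, 0, 0, 0, -0.0027, 0.02, 0.012, 0, 0, 0])

```text
clock: 3.9
tool_pos: [0.5976, -0.0822, 0.2575]
ee_rot: [0.658, 0.753, 0.0, 0.0]
force: [0.0, 0.6, 0.4]
finger_gap: -0.0002
grasp_force: 0.0
```

```bash
python3 - <<'E'
from workcell import bot
import cv2
c=bot.camera("scene");cv2.imwrite("pics/s2.png",cv2.resize(c["color"][120:312,180:436,::-1],(768,576)))
s=bot.read_state();print(s["tool_pos"],s["force"])
E
```

```text
[ 0.59790893 -0.08071682  0.2580352 ] [1.14179028 1.1980317  0.06538   ]
```

View pics/s2.png

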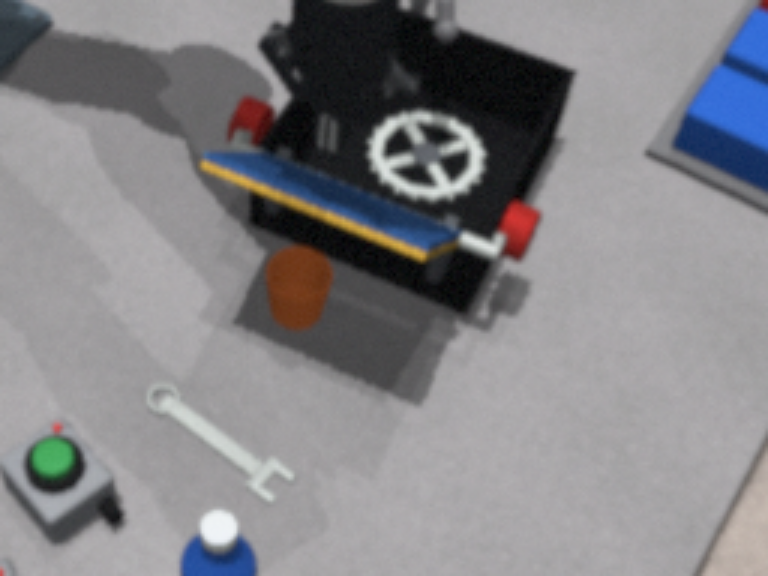

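```bash
python3 - <<'E'
from h import *
f=lambda X:((proj("scene",X)*.64-[180,120])*3).round()
print(f([.609,-.182,.213]),f([.598,-.081,.258]))
for X in ([.603,-.116,.24],[.5052,-.129,.24],[.7004,-.1026,.24],[.587,.003,.125]):print(f(X))
from workcell import bot
c=bot.camera("top");cv2.imwrite("pics/t2.png",cv2.resize(c["color"][90:250,100:320,::-1],(770,560)))
E
```

```text
[266. 285.] [328. 164.]
[309. 208.]
[199. 164.]
[422. 254.]
[357. 197.]
```

View pics/t2.png

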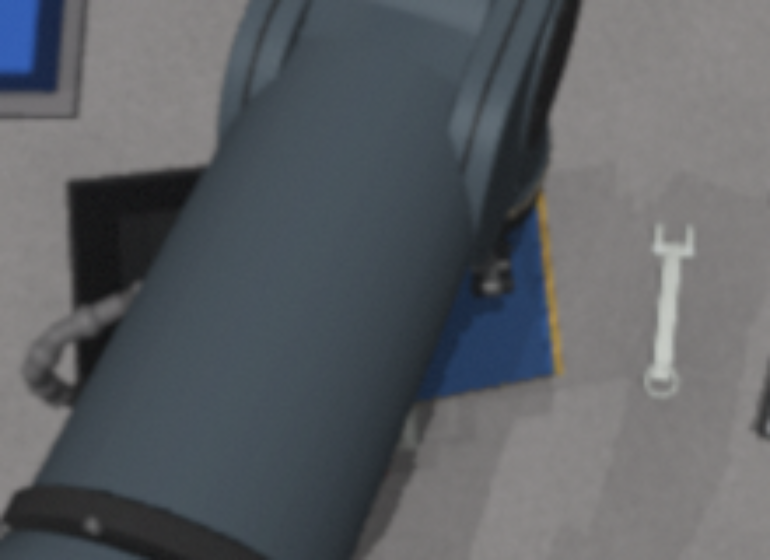

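The fingertips rode over the edge: they now hover at about (490,275) above the blue face, and the board is still at rest. I'll back out above it and come in lower.

>>> jog_arm(increments=[0, 0, 0.1, 0, 0, 0, 0, 0, 0.1, 0, 0, 0, 0.013, -0.1, 0, 0, 0, 0, 0.013, -0.1, 0, 0, 0, 0, 0.013, -0.1, 0, 0, 0, 0])

```text
clock: 4.42
tool_pos: [0.6096, -0.1736, 0.3175]
ee_rot: [0.658, 0.753, 0.0, 0.0]
force: [-0.3, -0.5, 0.3]
finger_gap: 0.0001
grasp_force: 0.0
```

>>> jog_arm(increments=[0, -0.05, 0, 0, 0, 0, 0, 0, -0.1, 0, 0, 0, 0, 0, -0.1, 0, 0, 0, 0, 0, -0.1, 0, 0, 0, 0, 0, -0.1, 0, 0, 0])

```text
clock: 4.83
tool_pos: [0.609, -0.1882, 0.1956]
ee_rot: [0.658, 0.753, -0.0, 0.0]
force: [-0.1, -0.0, -0.0]
finger_gap: 0.0003
grasp_force: 0.0
```

>>> jog_arm(increments=[0, 0, 0, 0, 0, 0, 0, 0, 0, 0, 0, 0])

```text
clock: 5.0
tool_pos: [0.6085, -0.1877, 0.1962]
ee_rot: [0.658, 0.753, -0.001, -0.001]
force: [-0.3, -0.5, 1.3]
finger_gap: 0.0004
grasp_force: 0.0
```

Approach by 55 mm towards contact at constant height, then a few slow rows.

>>> jog_arm(increments=[-0.004, 0.034, 0, 0, 0, 0, -0.004, 0.034, 0, 0, 0, 0, -0.004, 0.034, 0, 0, 0, 0, -0.004, 0.034, 0, 0, 0, 0, -0.004, 0.034, 0, 0, 0, 0])

```text
clock: 5.42
tool_pos: [0.6036, -0.135, 0.1979]
ee_rot: [0.658, 0.753, 0.001, 0.0]
force: [0.6, -0.0, -0.3]
finger_gap: 0.0003
grasp_force: 0.0
```

>>> jog_arm(increments=[-0.0027, 0.02, 0.004, 0, 0, 0, -0.0027, 0.02, 0.006, 0, 0, 0, -0.0027, 0.02, 0.01, 0, 0, 0, -0.0027, 0.02, 0.012, 0, 0, 0, -0.0027, 0.02, 0.012, 0, 0, 0])

```text
clock: 5.83
tool_pos: [0.6002, -0.1094, 0.2121]
ee_rot: [0.659, 0.752, -0.0, 0.003]
force: [1.6, -5.6, 3.8]
finger_gap: -0.0001
grasp_force: 2.7
```

```bash
python3 - <<'E'
from workcell import bot
import cv2
c=bot.camera("scene");cv2.imwrite("pics/s3.png",cv2.resize(c["color"][120:312,180:436,::-1],(768,576)))
s=bot.read_state();print(s["tool_pos"],s["force"])
E
```

```text
[ 0.60023627 -0.10687314  0.2123515 ] [-0.15079597 -0.53797706  1.08762754]
```

View pics/s3.png

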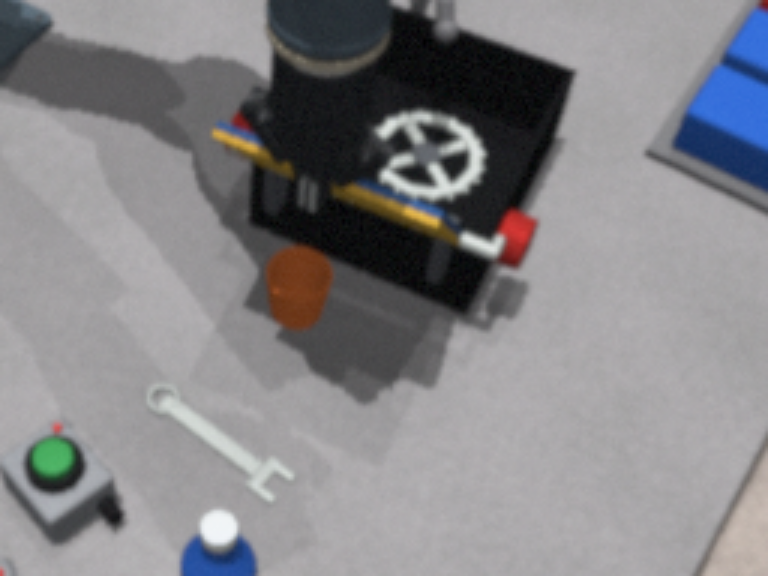

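The board is rising. The fingers are at (308,190) on the yellow side, with the body just above the edge. Continuing.

>>> jog_arm(increments=[-0.0027, 0.02, 0.013, 0, 0, 0, -0.0027, 0.02, 0.012, 0, 0, 0, -0.0027, 0.02, 0.012, 0, 0, 0, -0.0027, 0.02, 0.012, 0, 0, 0, -0.0027, 0.02, 0.012, 0, 0, 0])

```text
clock: 6.3
tool_pos: [0.5949, -0.0755, 0.2286]
ee_rot: [0.658, 0.753, 0.0, -0.0]
force: [0.7, -1.2, -0.6]
finger_gap: -0.0001
grasp_force: 0.4
```

>>> jog_arm(increments=[-0.0027, 0.02, 0.01, 0, 0, 0, -0.0027, 0.02, 0.009, 0, 0, 0, -0.0027, 0.02, 0.008, 0, 0, 0, -0.0027, 0.02, 0.007, 0, 0, 0, -0.0027, 0.02, 0.006, 0, 0, 0])

```text
clock: 6.72
tool_pos: [0.591, -0.046, 0.2406]
ee_rot: [0.658, 0.753, -0.0, -0.0]
force: [-0.1, 0.2, 0.2]
finger_gap: 0.0
grasp_force: 0.2
```

```bash
python3 - <<'E'
from workcell import bot
import cv2
c=bot.camera("scene");cv2.imwrite("pics/s4.png",cv2.resize(c["color"][120:312,180:436,::-1],(768,576)))
s=bot.read_state();print(s["tool_pos"],s["force"])
E
```

```text
[ 0.5911357  -0.04442626  0.24080966] [ 0.52772993  1.18985455 -0.70590134]
```

View pics/s4.png

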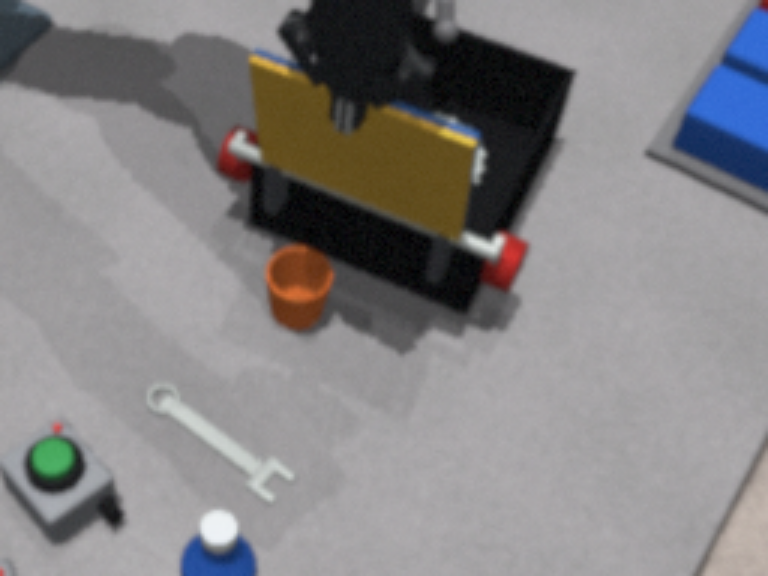

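The board is nearly upright, with the fingers on the yellow face at (345,110). I'll push 36 mm more so that it passes vertical, wait, then back off.

>>> jog_arm(increments=[-0.0027, 0.02, 0.005, 0, 0, 0, -0.0027, 0.02, 0.005, 0, 0, 0, -0.0027, 0.02, 0.003, 0, 0, 0, -0.0027, 0.02, 0.002, 0, 0, 0, -0.0027, 0.02, 0, 0, 0, 0])

```text
clock: 7.18
tool_pos: [0.5871, -0.016, 0.2451]
ee_rot: [0.658, 0.753, 0.0, 0.0]
force: [1.1, 0.6, 0.3]
finger_gap: 0.0002
grasp_force: 0.0
```

>>> jog_arm(increments=[-0.0027, 0.02, 0, 0, 0, 0, 0, 0, 0, 0, 0, 0, 0, 0, 0, 0, 0, 0, 0, 0, 0, 0, 0, 0, 0, 0, 0, 0, 0, 0])

```text
clock: 7.6
tool_pos: [0.5863, -0.0112, 0.245]
ee_rot: [0.658, 0.753, -0.0, 0.0]
force: [0.2, -0.3, 0.7]
finger_gap: 0.0002
grasp_force: 0.0
```

>>> jog_arm(increments=[0, -0.04, 0, 0, 0, 0, 0, -0.06, 0, 0, 0, 0, 0, -0.08, 0, 0, 0, 0, 0, -0.1, 0, 0, 0, 0, 0, -0.1, 0, 0, 0, 0])

```text
clock: 8.02
tool_pos: [0.586, -0.1268, 0.2451]
ee_rot: [0.658, 0.753, -0.0, 0.0]
force: [0.2, 0.5, 0.6]
finger_gap: -0.0001
grasp_force: 0.0
```

```bash
python3 - <<'E'
from workcell import bot
import cv2
c=bot.camera("scene");cv2.imwrite("pics/s5.png",cv2.resize(c["color"][120:312,180:436,::-1],(768,576)))
s=bot.read_state();print(s["tool_pos"],s["force"])
E
```

```text
[ 0.58477318 -0.13510648  0.2455877 ] [-0.88972285 -5.65263997  1.18238927]
```

View pics/s5.png

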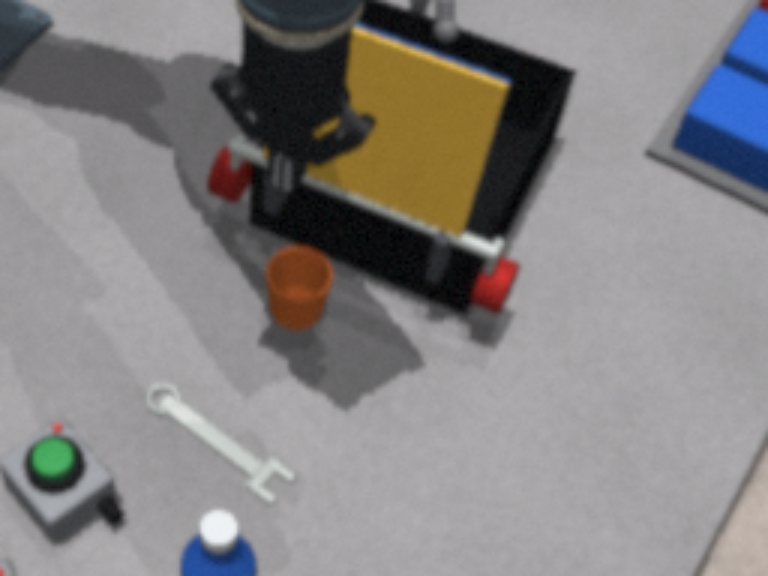

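The board now leans back over the tub on its own, showing its yellow face at (420,130). Next, the pump.

>>> jog_arm(increments=[-0.052, -0.115, 0, 0, 0, 0, -0.052, -0.115, 0, 0, 0, 0, -0.052, -0.115, 0, 0, 0, 0, -0.052, -0.115, 0, 0, 0, 0, -0.052, -0.115, 0, 0, 0, 0])

```text
clock: 8.48
tool_pos: [0.5067, -0.2998, 0.2452]
ee_rot: [0.658, 0.753, -0.0, 0.0]
force: [0.9, -0.5, 0.5]
finger_gap: 0.0002
grasp_force: 0.0
```

>>> jog_arm(increments=[0, -0.115, 0, 0, 0, 0, 0, 0, -0.1, 0, 0, 0, 0, 0, -0.12, 0, 0, 0, 0, 0, -0.12, 0, 0, 0, 0, 0, -0.12, 0, 0, 0])

```text
clock: 8.9
tool_pos: [0.5075, -0.3332, 0.1058]
ee_rot: [0.659, 0.752, -0.0, 0.001]
force: [0.9, 0.6, -1.0]
finger_gap: -0.0002
grasp_force: 0.0
```

>>> jog_arm(increments=[0, 0, 0, 0, 0, 0, 0, 0, 0, 0, 0, 0])

```text
clock: 9.07
tool_pos: [0.5069, -0.3321, 0.1063]
ee_rot: [0.658, 0.753, -0.001, -0.002]
force: [-0.3, -0.7, 1.6]
finger_gap: -0.0
grasp_force: 0.0
```

```bash
python3 - <<'E'
from workcell import bot
import cv2
c=bot.camera("scene");cv2.imwrite("pics/s6.png",cv2.resize(c["color"][190:350,110:330,::-1],(770,560)))
s=bot.read_state();print(s["tool_pos"],s["force"])
E
```

```text
[ 0.50813891 -0.332925    0.10812214] [-0.07612668 -0.61458315  0.72771032]
```

View pics/s6.png

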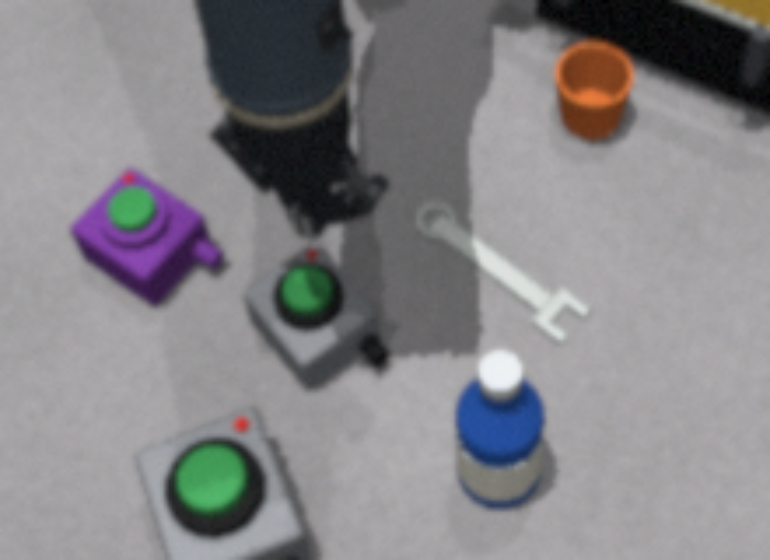

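The pump button is at (308,293) in this crop, with the fingertips behind and above it at (310,225). Refining its centre.

```bash
python3 - <<'E'
from h import *
print(tri((309.4,427.7),(521.9,317.6)),proj("scene",[.507,-.347,.065]),proj("top",[.507,-.347,.065]))
for n,p in (("scene",(310,429)),("top",(522,318))):
    im=C[n]["color"].astype(int);u,v=(np.array(p)*.64).astype(int)
    s=im[v-16:v+16,u-16:u+16];g=s[...,1]-np.maximum(s[...,0],s[...,2]);ys,xs=np.nonzero(g>18)
    print(n,xs.min()+u-16,xs.max()+u-16,ys.min()+v-16,ys.max()+v-16,((xs.min()+xs.max()+1)/2+u-16)/.64,((ys.min()+ys.max()+1)/2+v-16)/.64)
E
```

```text
(array([ 0.5082, -0.3477,  0.06  ]), np.float64(0.0012)) [308. 426.] [522. 318.]
scene 190 204 266 279 308.59375 426.5625
top 328 340 197 209 522.65625 317.96875
```

>>> jog_arm(increments=[0, -0.048, 0, 0, 0, 0, 0, 0, -0.05, 0, 0, 0, 0, 0, -0.05, 0, 0, 0, 0, 0, 0, 0, 0, 0])

```text
clock: 9.45
tool_pos: [0.5083, -0.3473, 0.0773]
ee_rot: [0.658, 0.753, -0.0, 0.0]
force: [-0.6, 1.1, -0.3]
finger_gap: -0.0001
grasp_force: 0.0
```

>>> jog_arm(increments=[0, 0, -0.01, 0, 0, 0, 0, 0, -0.01, 0, 0, 0, 0, 0, -0.01, 0, 0, 0, 0, 0, 0, 0, 0, 0])

```text
clock: 9.78
tool_pos: [0.5086, -0.3463, 0.0683]
ee_rot: [0.658, 0.753, 0.0, 0.0]
force: [-0.5, 1.0, 0.1]
finger_gap: -0.0005
grasp_force: 0.0
```

>>> jog_arm(increments=[0, 0, -0.007, 0, 0, 0, 0, 0, -0.007, 0, 0, 0, 0, 0, 0, 0, 0, 0])

```text
clock: 10.03
tool_pos: [0.5082, -0.346, 0.0635]
ee_rot: [0.658, 0.753, -0.0, -0.0]
force: [0.3, 0.4, -0.3]
finger_gap: 0.0002
grasp_force: 0.0
```

>>> jog_arm(increments=[0, 0, -0.007, 0, 0, 0, 0, 0, 0, 0, 0, 0])

```text
clock: 10.2
tool_pos: [0.5082, -0.346, 0.0614]
ee_rot: [0.658, 0.753, -0.0, -0.0]
force: [-0.0, -0.1, 0.4]
finger_gap: 0.0
grasp_force: 0.0
```

>>> jog_arm(increments=[0, 0, -0.007, 0, 0, 0, 0, 0, 0, 0, 0, 0])

```text
clock: 10.37
tool_pos: [0.5082, -0.346, 0.0593]
ee_rot: [0.658, 0.753, -0.0, -0.0]
force: [-0.6, -0.1, -0.2]
finger_gap: 0.0003
grasp_force: 0.0
```

>>> jog_arm(increments=[0, 0, -0.007, 0, 0, 0, 0, 0, 0, 0, 0, 0])

```text
clock: 10.53
tool_pos: [0.5081, -0.346, 0.0571]
ee_rot: [0.658, 0.753, -0.0, -0.0]
force: [0.3, 0.6, 0.5]
finger_gap: -0.0003
grasp_force: 0.0
```

>>> jog_arm(increments=[0, 0, -0.007, 0, 0, 0, 0, 0, 0, 0, 0, 0])

```text
clock: 10.7
tool_pos: [0.5082, -0.346, 0.055]
ee_rot: [0.658, 0.753, -0.0, -0.0]
force: [0.5, -0.5, -0.7]
finger_gap: 0.0
grasp_force: 0.0
```

>>> jog_arm(increments=[0, 0, -0.007, 0, 0, 0, 0, 0, 0, 0, 0, 0])

```text
clock: 10.87
tool_pos: [0.5082, -0.346, 0.0529]
ee_rot: [0.658, 0.753, -0.0, -0.0]
force: [0.4, -0.4, 1.2]
finger_gap: 0.0002
grasp_force: 0.0
```

>>> jog_arm(increments=[0, 0, -0.006, 0, 0, 0, 0, 0, 0, 0, 0, 0])

```text
clock: 11.03
tool_pos: [0.5082, -0.346, 0.0512]
ee_rot: [0.658, 0.753, -0.0, -0.0]
force: [0.2, 0.3, -0.4]
finger_gap: -0.0002
grasp_force: 0.0
```

>>> jog_arm(increments=[0, 0, -0.006, 0, 0, 0, 0, 0, 0, 0, 0, 0])

```text
clock: 11.2
tool_pos: [0.5082, -0.346, 0.0494]
ee_rot: [0.658, 0.753, -0.0, -0.0]
force: [0.4, -0.1, -0.1]
finger_gap: 0.0
grasp_force: 0.0
```

```bash
python3 - <<'E'
from workcell import bot
import cv2
c=bot.camera("scene");a=c["color"][225:305,150:250,::-1]
d=bot.camera("wrist")["color"][:,:,::-1]
import numpy as np
cv2.imwrite("pics/s7.png",np.hstack([cv2.resize(a,(400,320),interpolation=cv2.INTER_CUBIC),cv2.resize(d,(400,320))]))
s=bot.read_state();print(s["tool_pos"],s["force"])
from h import *
print((proj("scene",s["tool_pos"])*.64-[150,225])*4)
E
```

```text
[ 0.5082726  -0.34609964  0.04961659] [ 0.11759788 -0.30519773  0.57785363]
[193.6 200.8]
```

View pics/s7.png

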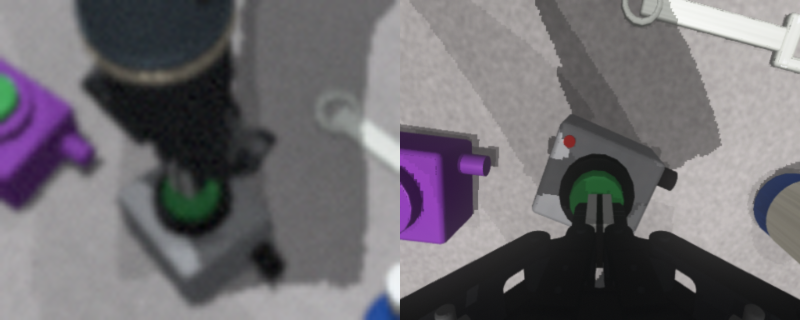

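The tips are over the green button in both views, at (187,185) left and (598,195) right. They sit a little short of the reported TCP, so I keep lowering.

>>> jog_arm(increments=[0, 0, -0.007, 0, 0, 0, 0, 0, 0, 0, 0, 0])

```text
clock: 11.47
tool_pos: [0.5082, -0.346, 0.0473]
ee_rot: [0.658, 0.753, -0.0, -0.0]
force: [0.5, 0.5, 0.5]
finger_gap: -0.0002
grasp_force: 0.0
```

>>> jog_arm(increments=[0, 0, -0.007, 0, 0, 0, 0, 0, 0, 0, 0, 0])

```text
clock: 11.63
tool_pos: [0.5082, -0.3459, 0.0451]
ee_rot: [0.658, 0.753, -0.0, -0.0]
force: [-0.5, 0.3, 0.4]
finger_gap: -0.0004
grasp_force: 0.0
```

>>> jog_arm(increments=[0, 0, -0.007, 0, 0, 0, 0, 0, 0, 0, 0, 0])

```text
clock: 11.8
tool_pos: [0.5082, -0.346, 0.043]
ee_rot: [0.658, 0.753, -0.0, -0.0]
force: [-0.3, 0.8, -0.3]
finger_gap: 0.0
grasp_force: 0.0
```

>>> jog_arm(increments=[0, 0, -0.005, 0, 0, 0, 0, 0, 0, 0, 0, 0])

```text
clock: 11.97
tool_pos: [0.5084, -0.3462, 0.0418]
ee_rot: [0.658, 0.753, -0.0, 0.0]
force: [-0.6, 0.2, 1.3]
finger_gap: 0.0003
grasp_force: 0.7
```

>>> jog_arm(increments=[0, 0, -0.005, 0, 0, 0, 0, 0, 0, 0, 0, 0])

```text
clock: 12.13
tool_pos: [0.5084, -0.3462, 0.0403]
ee_rot: [0.658, 0.753, -0.0, 0.0]
force: [0.5, 0.4, 2.3]
finger_gap: -0.0005
grasp_force: 1.2
```

>>> jog_arm(increments=[0, 0, -0.005, 0, 0, 0, 0, 0, 0, 0, 0, 0])

```text
clock: 12.3
tool_pos: [0.5084, -0.3462, 0.0389]
ee_rot: [0.658, 0.753, 0.0, 0.0]
force: [-0.1, 1.0, 2.2]
finger_gap: 0.0001
grasp_force: 1.6
```

>>> jog_arm(increments=[0, 0, -0.005, 0, 0, 0, 0, 0, 0, 0, 0, 0])

```text
clock: 12.47
tool_pos: [0.5084, -0.3462, 0.0373]
ee_rot: [0.658, 0.753, -0.0, 0.0]
force: [1.1, 0.6, 3.0]
finger_gap: 0.0002
grasp_force: 2.0
```

>>> jog_arm(increments=[0, 0, -0.005, 0, 0, 0, 0, 0, 0, 0, 0, 0])

```text
clock: 12.63
tool_pos: [0.5084, -0.3462, 0.0361]
ee_rot: [0.658, 0.753, 0.0, 0.0]
force: [-0.5, 0.5, 5.8]
finger_gap: -0.0
grasp_force: 2.7
```

>>> jog_arm(increments=[0, 0, -0.004, 0, 0, 0, 0, 0, 0, 0, 0, 0])

```text
clock: 12.8
tool_pos: [0.5085, -0.3463, 0.0359]
ee_rot: [0.658, 0.753, 0.0, 0.0]
force: [-2.4, 2.9, 15.6]
finger_gap: -0.0
grasp_force: 7.9
```

>>> jog_arm(increments=[0, 0, -0.004, 0, 0, 0, 0, 0, 0, 0, 0, 0])

```text
clock: 12.97
tool_pos: [0.5085, -0.3463, 0.0357]
ee_rot: [0.658, 0.753, 0.001, 0.001]
force: [-5.2, 5.6, 26.5]
finger_gap: -0.0001
grasp_force: 13.3
```

The button is bottomed out, with a stiff force rise after about 6 mm of travel. Releasing straight up.

>>> jog_arm(increments=[0, 0, 0.02, 0, 0, 0, 0, 0, 0.06, 0, 0, 0, 0, 0, 0.1, 0, 0, 0, 0, 0, 0.1, 0, 0, 0, 0, 0, 0.1, 0, 0, 0])

```text
clock: 13.38
tool_pos: [0.5078, -0.3458, 0.1482]
ee_rot: [0.658, 0.753, -0.0, -0.001]
force: [1.5, -0.6, -0.2]
finger_gap: -0.0003
grasp_force: 0.0
```

>>> jog_arm(increments=[0, 0, 0.05, 0, 0, 0, 0, 0, 0, 0, 0, 0, 0, 0, 0, 0, 0, 0, 0, 0, 0, 0, 0, 0])

```text
clock: 13.72
tool_pos: [0.5079, -0.3455, 0.1614]
ee_rot: [0.658, 0.753, -0.0, -0.001]
force: [0.1, -0.3, -0.8]
finger_gap: 0.0001
grasp_force: 0.0
```

```bash
python3 - <<'E'
from workcell import bot
from h import *
c=bot.camera("scene")["color"].astype(int);a=C["scene"]["color"].astype(int)
# yellow-board pixels and movement of loose objects vs start
for n,im in(("start",a),("now",c)):
    r,g,b=im[...,0],im[...,1],im[...,2]
    y=(r>110)&(g>70)&(b<60)&(r-g<90);o=(r>110)&(g<90)&(b<50)
    for k,m,(u0,u1,v0,v1) in(("yel",y,(240,360,120,210)),("cup",o,(260,300,195,235)),("btl",(b>r+50),(230,275,285,335)),("wr",(r>170)&(g>170),(220,285,240,290))):
        ys,xs=np.nonzero(m[v0:v1,u0:u1]);print(n,k,len(xs),(xs.mean()+u0).round(1),(ys.mean()+v0).round(1))
print(bot.read_state()["tool_pos"],bot.read_state()["force"])
E
```

```text
start yel 75 293.3 194.8
start cup 39 278.7 214.7
start btl 423 252.4 311.0
start wr 388 253.8 267.2
now yel 3702 306.5 160.4
now cup 246 279.5 210.6
now btl 426 252.3 311.0
now wr 302 261.1 271.6
[ 0.50776802 -0.34544736  0.16106919] [0.93029583 0.36983421 0.23643851]
```

```bash
python3 -c "
from workcell import bot
print(bot.hand_in())"
```

```text
the job is handed in; nothing more can be done
None
```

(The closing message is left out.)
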